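# Nest the empty parts cups by colour

### The arm

A 6-joint arm with a two-finger parallel gripper is mounted at the origin on the work surface. World frame = base frame: x ahead of the robot, y to its left, z up, the work surface at z = 0. Lengths are in m, angles in rad, forces in N, time in s.
With the tool pointing down it reaches from about 0.275 to 1 m from the base axis. Payload 8.4 kg.
Tool frame: the origin (TCP) lies on the centre line of the jaws, within the pads' length; the fingertips stand 17 mm ahead of it and the grasp point (between the pads) lies 2 mm behind it (bot.tcp_to_tips is the z of the fingertips in the tool frame, in m); z points along the fingers, y is the line along which they close (so a half turn about z gives the same grasp; the last joint's range is limited). The gripper opens to 85 mm and grips with 20 to 120 N. Pads are 22 mm wide; open, the fingers measure 114 mm over their backs; the gripper's body (76 mm by 85 mm) begins 54 mm behind the grasp point. The pads swing forward as they close: fully open they stand 13 mm farther back than shut.
Start: joints at [-1.116, 0.353, 1.633, -0, 1.155, -0.002], TCP at [0.276, -0.561, 0.248] pointing down, gripper open.
Joint ranges: [-2.63, 2.63], [-0.92, 2.1], [0.06, 2.66], [-1.3, 4.44], [0, 2.69], [-3.02, 3.02]. Speed limits (rad/s): [2.22, 2.22, 2.79, 3.14, 3.14, 3.14].

### API

Orientations are given as a unit quaternion [x, y, z, w].
In Python, from workcell import bot, hand, kinematics, get_obs, vision, hand_in gives the robot as it stands. The module is installed in compiled form; this text tells all that it offers. Calls block until the motion is done:
- bot.reach(position, orientation): joint-space move of the TCP to a pose.
- bot.servo_line(position, ori=None, velocity=0.15): straight line of the TCP; ori=None keeps the orientation; velocity is the mean speed in m/s.
- bot.goto_joints(angles): joint-space move.
- hand.move_gripper(opening, strength=None): finger opening in m; strength is the grip in N (None keeps the last); returns when the fingers have stopped.
- bot.dwell(seconds).
- kinematics.solve_ik(position, orientation): joint angles nearest the present ones, or None.
- get_obs(): the state.
- vision.read_camera(name): name is "scene" or "side" or "wrist"; returns a dict with "frame" (480x640x3 uint8, red, green, blue), "intrinsics" (3x3 intrinsics, pixels), "dist" ([k1, k2, p1, p2, k3] as OpenCV has them; the pictures are not rectified), "view" (4x4, takes a point from world to camera coordinates). Camera axes: x right, y down, z forward; pixel columns grow to the right and rows downward; lengths in m; the calibration is good to about 2 mm. A picture is of the moment at which its call begins. There is no depth.
A pose or a line that the arm cannot do raises bot.IKError and nothing moves.
- hand_in(): hands the job in; it is judged then, once.
The state is a dict: "time_s": time; "joint_pos": joint angles; "joint_vel": joint speeds; "joint_efforts": joint torques, N m; "position": TCP position; "orientation": TCP orientation; "wrist_force": force on the tool from outside, world axes, zero at the start; "ft_torque": the same for the moment, N m; "gripper_width": finger opening in m; "grip_force": force on a finger pad.
Only numpy, scipy, OpenCV 4.12 (cv2) and the standard library are available. Lean on these libraries where they do the work, as an engineer would, in place of code of your own. Each camera call takes 0.05 s, during which the arm holds its last target. There are 200 camera calls.

### The job

Tidy the empty parts cups into two stacks: nest the all-blue cup and then the blue cup with the white rim into the blue cup fixed on its aluminium plate, and likewise the orange cups into the fixed orange one, so that each stack has its white-rimmed cup on top. Keep the cups upright and lower each gently until it just rests inside the one below, straight and without dropping or ramming it tight. Leave the green cup of screws, the solder spool and the round tin where they stand.

Things in the scene. Friction and masses are not known exactly. Their poses are not given: they have to be found in the camera images.
- blue_plain: Empty tapered parts cup, loose, mouth up, all blue. 65 mm high, 70 g. Outside 36 mm wide at foot, 50 at height 40; straight collar 60 mm wide from height 44 to 65: grip there. Wall 3 mm; foot solid to the inner floor at height 30. A cup nested in another rests on that floor, 30 mm higher, 2 mm play all round, its collar clear above the lower rim. Origin: centre of underside, z up.
- blue_white: Empty tapered parts cup, loose, mouth up, blue with white collar. 65 mm high, 70 g. Outside 36 mm wide at foot, 50 at height 40; straight collar 60 mm wide from height 44 to 65: grip there. Wall 3 mm; foot solid to the inner floor at height 30. A cup nested in another rests on that floor, 30 mm higher, 2 mm play all round, its collar clear above the lower rim. Origin: centre of underside, z up.
- orange_plain: Empty tapered parts cup, loose, mouth up, all orange. 65 mm high, 70 g. Outside 36 mm wide at foot, 50 at height 40; straight collar 60 mm wide from height 44 to 65: grip there. Wall 3 mm; foot solid to the inner floor at height 30. A cup nested in another rests on that floor, 30 mm higher, 2 mm play all round, its collar clear above the lower rim. Origin: centre of underside, z up.
- orange_white: Empty tapered parts cup, loose, mouth up, orange with white collar. 65 mm high, 70 g. Outside 36 mm wide at foot, 50 at height 40; straight collar 60 mm wide from height 44 to 65: grip there. Wall 3 mm; foot solid to the inner floor at height 30. A cup nested in another rests on that floor, 30 mm higher, 2 mm play all round, its collar clear above the lower rim. Origin: centre of underside, z up.
- blue_base: Fixed aluminium plate 80 x 80 x 6 mm with an empty all-blue cup, same form as the loose ones, screwed upright on its middle. Origin: centre of the plate's underside, on the bench; z up the cup's axis. Rim at height 71 mm, inner floor at 36 mm: the first cup nested has its underside at 36 mm, the second at 66 mm.
- orange_base: Fixed aluminium plate 80 x 80 x 6 mm with an empty all-orange cup, same form as the loose ones, screwed upright on its middle. Origin: centre of the plate's underside, on the bench; z up the cup's axis. Rim at height 71 mm, inner floor at 36 mm: the first cup nested has its underside at 36 mm, the second at 66 mm.
- screw_cup: Bystander: green parts cup of the same outer form (60 mm across, 62 mm high), filled with steel screws, loose, 0.2 kg. Origin: centre of the underside.
- solder_spool: Bystander: solder spool standing on end, black flanges 56 mm across, silvery winding, 49 mm high, loose, 0.3 kg. Origin: centre of the underside.
- parts_tin: Bystander: round brass-coloured tin full of small black and red parts, 64 mm across, 26 mm high, loose, 0.15 kg. Origin: centre of the underside.
There are look-alikes about, which are no part of the job. Leave any pink or yellow look-alike of the orange_plain alone.

How it is judged:
By the outcome, as a careful person would: the job done as asked, in the order asked, and still so for the second after the job is handed in, with the robot touching nothing.
It also fails if it takes over 120 s, if anything falls off the work surface, if the arm or the gripper's body presses on something with over 40 N, if the wrist force passes 120 N, or if a joint passes its speed limit or range.

## Working session

There is one attempt and no reset: what is moved stays moved. The work goes in short steps, each a Python script; the robot and the scene stay as the last script left them, time stands still between calls to the robot, and variables do not carry over. Pictures are saved under pics/ and viewed, at most 14 in all, crops included, and the job is handed in when it is done.

```bash
mkdir -p pics; python3 - <<'E'
from workcell import *
import cv2,numpy as np
for n in("scene","side","wrist"):
    d=vision.read_camera(n);cv2.imwrite(f"pics/{n}0.png",d["frame"][:,:,::-1])
    V=np.array(d["view"]);print(n,-V[:3,:3].T@V[:3,3],V[:3,2] if 0 else V[2,:3],d["intrinsics"][0][0],d["dist"])
o=get_obs();print({k:o[k] for k in("time_s","orientation","gripper_width","wrist_force")},bot.tcp_to_tips)
E
```

```text
scene [0.92723955 0.61094002 0.5481858 ] [-0.41157788 -0.69550394 -0.58896342] 439.6390847016544 [-0.06265852  0.          0.          0.          0.        ]
side [0.25138854 0.60579213 0.56774276] [ 0.4083785  -0.68402951 -0.60442587] 450.48095656249296 [0.02428323 0.         0.         0.         0.        ]
wrist [ 0.3362394  -0.52932078  0.37258556] [-0.24424565 -0.11904334 -0.96237869] 409.652723755786 [-0.06087817  0.          0.          0.          0.        ]
{'time_s': 0.15, 'orientation': array([ 9.74028743e-01,  2.26423710e-01, -1.13857771e-04, -5.45651240e-04]), 'gripper_width': 0.08522877646553675, 'wrist_force': array([0.54614265, 0.86254815, 0.86947857])} 0.017
```

View pics/scene0.png

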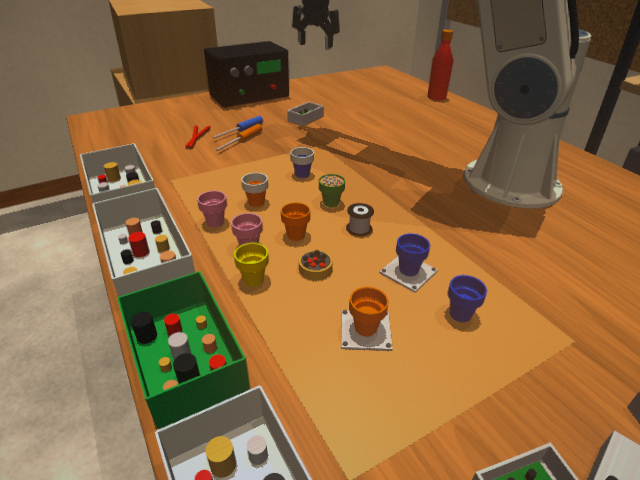

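View pics/side0.png

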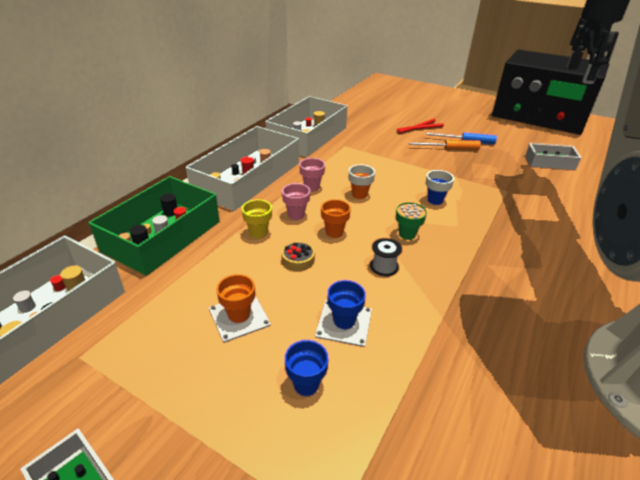

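The scene view shows, with rim pixels in brackets:

- **Orange-like:** orange_plain (295,209), orange_white (255,179), orange base on plate (368,297), pink look-alikes (212,199) and (247,222), and yellow look-alike (252,250).
- **Blue:** blue_plain without plate (466,285), blue base on plate (412,242), blue_white (302,153).
- **Bystanders:** green (332,181), spool (360,210), tin (316,258).

The side view shows the same set. I'll triangulate the rims next, and make close crops.

```bash
cat > h.py <<'E'
from workcell import *
import cv2,numpy as np
def ray(d,px):
    K=np.array(d["intrinsics"],float);V=np.array(d["view"]);D=np.array(d["dist"],float)
    u=cv2.undistortPoints(np.array([[px]],float),K,D)[0,0]
    R=V[:3,:3];r=R.T@np.array([u[0],u[1],1]);return -R.T@V[:3,3],r/np.linalg.norm(r)
def tri(rs):
    A=0;b=0
    for c,r in rs:
        P=np.eye(3)-np.outer(r,r);A=A+P;b=b+P@c
    x=np.linalg.solve(A,b);return x,max(np.linalg.norm((np.eye(3)-np.outer(r,r))@(x-c)) for c,r in rs)
def proj(d,p):
    V=np.array(d["view"]);return cv2.projectPoints(np.atleast_2d(np.array(p,float)),cv2.Rodrigues(V[:3,:3])[0],V[:3,3],np.array(d["intrinsics"],float),np.array(d["dist"],float))[0][:,0]
E
python3 - <<'E'
from h import *
S=vision.read_camera("scene");T=vision.read_camera("side")
P=dict(obase=((368,297),(236,288)),bbase=((412.5,243),(346.5,293)),bplain=((466.5,285),(306.5,353)),oplain=((295.5,210),(335.5,207)),owhite=((255,179),(361.5,172)),bwhite=((302.5,154),(439.5,178)),green=((332,181),(410,211)),spool=((360,210),(386,246)),tin=((316,258),(297,250)),pink1=((212,199),(312.5,166)),pink2=((247,221),(295.5,192)),yel=((252,251),(257,208)))
a=np.linspace(0,6.3,60)
I={n:cv2.resize(np.ascontiguousarray(d["frame"][:,:,::-1]),None,fx=3,fy=3,interpolation=cv2.INTER_CUBIC) for n,d in(("s",S),("t",T))}
for n,(p,q) in P.items():
    x,e=tri([ray(S,p),ray(T,q)]);print(n,x.round(4),"res",round(e,4))
    if n in("spool","tin"):continue
    c=x+np.c_[.03*np.cos(a),.03*np.sin(a),0*a]
    for k,d in(("s",S),("t",T)): cv2.polylines(I[k],[np.int32(proj(d,c)*3+1)],True,(0,255,0),1)
cv2.imwrite("pics/s1.png",I["s"][400:1000,580:1380]);cv2.imwrite("pics/s2.png",I["t"][450:1050,600:1400])
E
```

```text
obase [0.6147 0.2274 0.07  ] res 0.0032
bbase [0.4623 0.147  0.0688] res 0.0005
bplain [0.455  0.2763 0.0673] res 0.0002
oplain [ 0.5961 -0.0578  0.0645] res 0.0002
owhite [ 0.6173 -0.2167  0.0625] res 0.0011
bwhite [ 0.4598 -0.2871  0.0604] res 0.0004
green [ 0.4666 -0.1305  0.0609] res 0.0004
spool [ 0.4663 -0.0164  0.0487] res 0.0002
tin [0.6124 0.0577 0.0277] res 0.0011
pink1 [ 0.7283 -0.1863  0.0586] res 0.0011
pink2 [ 0.6966 -0.0666  0.0629] res 0.002
yel [0.7253 0.0285 0.0659] res 0.0018
```

View pics/s1.png

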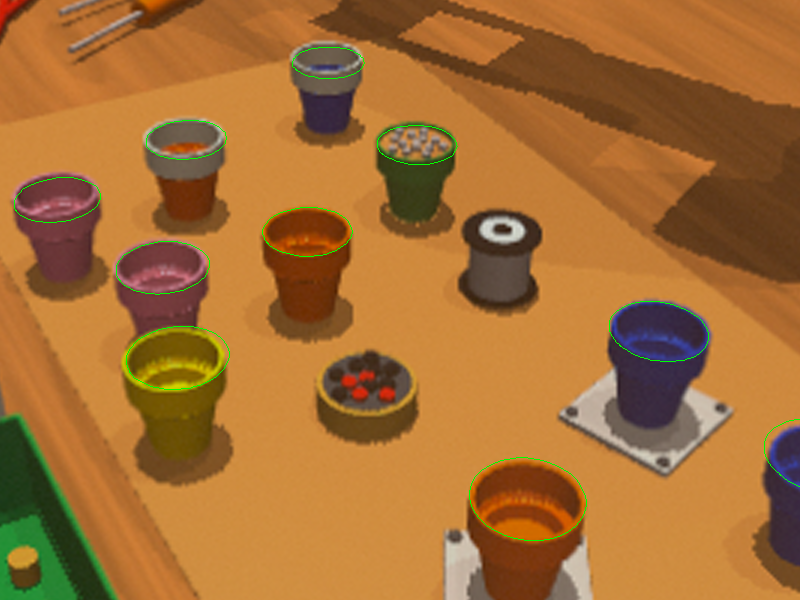

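The crop confirms the choice, and rim heights agree with the text (65 and 71 mm). The green rim circles sit on the rims. Next I'll survey all six cups with the wrist camera from the same relative pose, fitting a rim circle to the image gradients.

```bash
cat >> h.py <<'E'
Q=[1,0,0,0]
A=np.linspace(0,2*np.pi,180,endpoint=False)
def fit(d,x0,zr,span=.010,freez=False):
    g=cv2.GaussianBlur(d["frame"],(0,0),1.2).astype(float)
    G=np.sqrt(sum(cv2.Sobel(g,cv2.CV_64F,i,1-i)**2 for i in(0,1)).max(2));G=np.minimum(G,np.percentile(G,97))
    def sc(x,y,z):
        s=0
        for r in(.030,.027):
            p=proj(d,np.c_[x+r*np.cos(A),y+r*np.sin(A),z+0*A]).astype(np.float32)
            s+=cv2.remap(G,p[None,:,0],p[None,:,1],cv2.INTER_LINEAR).mean()
        return s
    b=(x0[0],x0[1],zr)
    for st,n in((span/5,5),(.0005,4),(.00015,4)):
        k=np.arange(-n,n+1)*st;zs=[b[2]] if not freez else b[2]+k*.8
        b=max(((b[0]+i,b[1]+j,z) for i in k for j in k for z in zs),key=lambda c:sc(*c))
    return np.array(b),sc(*b)
E
cat > survey.py <<'E'
from h import *
import json
X=dict(bwhite=(.4598,-.2871,.065),owhite=(.6173,-.2167,.065),oplain=(.5961,-.0578,.065),obase=(.6147,.2274,.071),bbase=(.4623,.147,.071),bplain=(.455,.2763,.065))
R={};tiles=[]
for n,(x,y,z) in X.items():
    bot.reach([x,y,z+.135],Q);bot.dwell(.2);d=vision.read_camera("wrist")
    np.save(f"pics/{n}.npy",d["frame"])
    b,s=fit(d,(x,y),z);b3,_=fit(d,b,z,.003,True);R[n]=b.tolist()
    print(n,b.round(4),round(s),"freeZ",b3.round(4),"tcp err",(get_obs()["position"]-[x,y,z+.135]).round(4),round(get_obs()["time_s"],1))
    im=np.ascontiguousarray(d["frame"][:,:,::-1])
    for r in(.03,.027):cv2.polylines(im,[np.int32(proj(d,np.c_[b[0]+r*np.cos(A),b[1]+r*np.sin(A),z+0*A]))],True,(0,255,0),1)
    u,v=proj(d,b)[0].astype(int);u=min(max(u,133),507);v=min(max(v,140),340);tiles.append(im[v-140:v+140,u-133:u+133])
json.dump(R,open("R.json","w"))
cv2.imwrite("pics/sv.png",np.vstack([np.hstack(tiles[:3]),np.hstack(tiles[3:])]))
print(get_obs()["joint_pos"].round(2))
E
python3 survey.py
```

```text
bwhite [ 0.4611 -0.2876  0.065 ] 257 freeZ [ 0.4604 -0.2875  0.0626] tcp err [-0.0002 -0.0008  0.0001] 1.8
owhite [ 0.6192 -0.2162  0.065 ] 275 freeZ [ 0.6184 -0.216   0.0618] tcp err [-0.0008 -0.0008  0.0003] 2.7
oplain [ 0.597  -0.0564  0.065 ] 238 freeZ [ 0.5962 -0.0564  0.0617] tcp err [ 0.0002 -0.0011 -0.    ] 3.7
obase [0.6164 0.2306 0.071 ] 253 freeZ [0.6158 0.2306 0.0683] tcp err [ 0.0003 -0.0013  0.0001] 5.0
bbase [0.4628 0.1498 0.071 ] 276 freeZ [0.4626 0.15   0.0697] tcp err [ 0.0009  0.0004 -0.0001] 6.0
bplain [0.4538 0.2806 0.065 ] 249 freeZ [0.4532 0.2806 0.063 ] tcp err [ 0.0003 -0.0009  0.0001] 6.8
[ 0.54  0.26  1.88 -0.    1.    2.11]
```

View pics/sv.png

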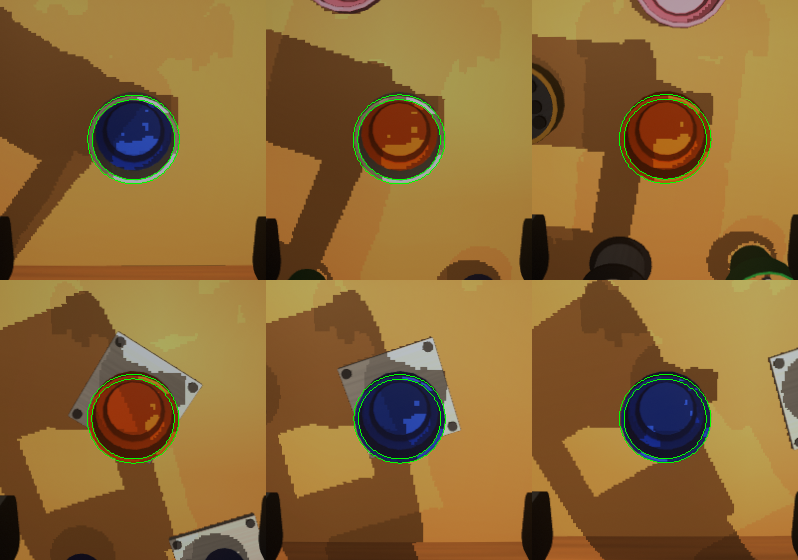

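All six fits lie on the rims. Loose cups measure about 62–63 mm high and bases about 68–70 mm, the expected 6 mm apart. Next: squeeze and release blue_plain in place, then look again, to get the camera's y bias relative to the jaws.

```bash
cat >> h.py <<'E'
def line(p,v=.15):
    """straight move, then correct steady-state offset once"""
    p=np.array(p,float);bot.servo_line(p,velocity=v);bot.dwell(.15)
    e=p-get_obs()["position"]
    if np.linalg.norm(e)>.0003: bot.servo_line(p+e,velocity=.02);bot.dwell(.1)
    return get_obs()["position"]-p
E
python3 - <<'E'
from h import *
import json
R=json.load(open("R.json"));x,y,z=R["bplain"]
print(line([x,y,.2]).round(4));print(line([x,y,.054],.12).round(4))
o=get_obs();print(o["wrist_force"].round(2))
hand.move_gripper(.05,25);bot.dwell(.2);o=get_obs();g=o["position"];print("grip",g.round(4),o["gripper_width"],o["grip_force"],o["wrist_force"].round(2))
hand.move_gripper(.085);line([x,y,.2]);bot.dwell(.1)
d=vision.read_camera("wrist");b,s=fit(d,(x,y),.065);print("fit",b.round(4),s,"bias y",b[1]-g[1],get_obs()["time_s"])
E
```

```text
[ 0.     -0.0001  0.    ]
[-0.0004 -0.0002 -0.0006]
[ 0.13 -0.29 -0.63]
grip [0.4536 0.2805 0.0536] 0.059136104284931684 26.338447816378903 [ 0.06 -1.59  4.95]
fit [0.454  0.2808 0.065 ] 272.1588726964711 bias y 0.0003424749445362085 11.8167
```

```bash
cat > pp.py <<'E'
from h import *
import json,sys
name,base,lvl=sys.argv[1],sys.argv[2],int(sys.argv[3]);R=json.load(open("R.json"));BY=.0003
c=np.array(R[name]);t=np.array(R[base])
if np.linalg.norm(get_obs()["position"][:2]-c[:2])>.02: bot.reach([c[0],c[1],.21],Q)
line([c[0],c[1]-BY,.12],.25);line([c[0],c[1]-BY,.0545],.1)
hand.move_gripper(.05,25);bot.dwell(.15);o=get_obs();g=o["position"];print("grip",g.round(4),o["gripper_width"],o["grip_force"])
line([g[0],g[1],.22],.2);bot.dwell(.1)
o=get_obs();print("lifted w",o["gripper_width"],o["wrist_force"].round(2))
tx,ty=t[0]+g[0]-c[0],t[1]-BY
zn=g[2]+.036+.03*lvl
bot.reach([tx,ty,.22],Q);bot.dwell(.2);print(line([tx,ty,.22]).round(4))
print(line([tx,ty,zn+.025],.12).round(4));bot.dwell(.2);f0=get_obs()["wrist_force"]
z=zn+.025;d=f0*0
while z>zn-.003:
    z-=.001 if z>zn+.004 else .0005
    bot.servo_line([tx,ty,z],velocity=.02);bot.dwell(.06);o=get_obs();d=o["wrist_force"]-f0
    if abs(d[2])>1.2 or np.hypot(d[0],d[1])>3: break
o=get_obs();print("stop dz",((o["position"]-[tx,ty,zn])*1000).round(2),"dF",d.round(2),"w",o["gripper_width"])
if abs(o["position"][2]-zn)>.003: print("NOT SEATED, holding");sys.exit()
hand.move_gripper(.085);bot.dwell(.1);p=get_obs()["position"]
bot.servo_line([p[0],p[1],p[2]+.03],velocity=.05);h=.065+.036+.03*lvl
line([t[0],t[1],h+.135],.25);bot.dwell(.1)
d=vision.read_camera("wrist");b,s=fit(d,t[:2],h);b3,_=fit(d,b,h,.003,True)
print("nested fit-minus-base mm",((b-t)*1000).round(1),"free",b3.round(4),round(s),"t",get_obs()["time_s"])
cv2.imwrite(f"pics/after_{name}.png",d["frame"][:,:,::-1])
E
python3 pp.py bplain bbase 0
```

```text
grip [0.4535 0.2801 0.0541] 0.05940983624934679 26.32375097093245
lifted w 0.05881420488853824 [ 1.17 -0.7  -0.98]
[ 0.      0.0002 -0.    ]
[-0.0005 -0.0002 -0.0006]
stop dz [0.07 0.01 0.04] dF [-0.81 -1.21  1.7 ] w 0.05902873279301654
nested fit-minus-base mm [ 0.4  0.5 30. ] free [0.4627 0.1505 0.0991] 260 t 30.5417
```

Seated exactly at nominal height and centred. On to blue_white.

```bash
python3 pp.py bwhite bbase 1
```

```text
grip [ 0.4608 -0.2877  0.054 ] 0.05863065465321785 26.478118435361466
lifted w 0.058871440730482526 [-0.71 -0.18 -1.4 ]
[ 0. -0.  0.]
[-0.0005 -0.0002 -0.0007]
stop dz [ 0.36  0.11 -0.04] dF [-1.62 -0.58  7.2 ] w 0.05867202342600852
nested fit-minus-base mm [ 1.   0.3 60. ] free [0.463  0.1502 0.1285] 292 t 51.9833
```

View pics/after_bwhite.png

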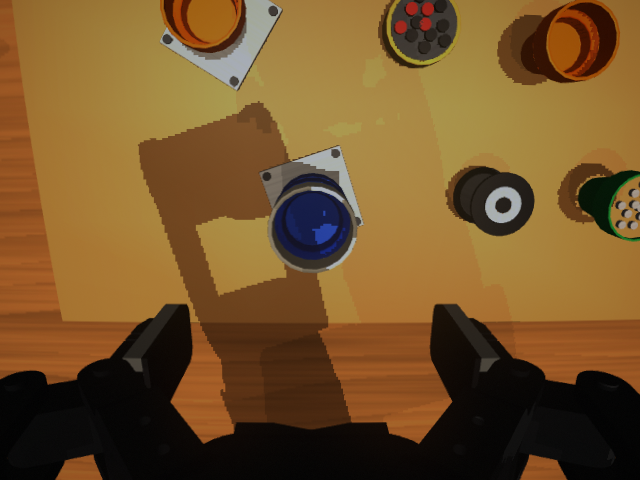

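The blue stack stands upright with the white rim on top at (313,228), and its neighbours are undisturbed. Orange next.

```bash
sed -i 's/zn+.025/zn+.015/g' pp.py; python3 pp.py oplain obase 0
```

```text
grip [ 0.5965 -0.0567  0.0539] 0.0587109155145431 26.81221617688152
lifted w 0.058702606603126053 [ 0.17 -1.01 -0.08]
[ 0.     -0.0001  0.    ]
[-0.0005 -0.0002 -0.0008]
stop dz [-0.02 -0.02  6.96] dF [-0.51 -0.02  1.33] w 0.05836924073737482
NOT SEATED, holding
```

Stopped 7 mm high at 1.3 N, which is within the force noise. I'll re-read the force with averaging before going on.

```bash
python3 - <<'E'
from h import *
def F(n=8):
    L=[]
    for _ in range(n): bot.dwell(.02);L.append(get_obs()["wrist_force"])
    return np.mean(L,0),np.std(L,0)
f,s=F();print(f.round(2),s.round(2),get_obs()["position"].round(4),get_obs()["time_s"])
p=get_obs()["position"]
bot.servo_line([p[0],p[1],p[2]-.0015],velocity=.02);f2,s=F();print(f2.round(2),s.round(2),get_obs()["position"].round(4),get_obs()["time_s"])
E
```

```text
[-0.06 -0.06 -0.53] [0.53 0.53 0.43] [0.616  0.2303 0.097 ] 63.5167
[-0.    0.12 -0.61] [0.52 0.46 0.39] [0.616  0.2303 0.0955] 63.9
```

It was just noise, with no contact. Continuing with averaged readings.

```bash
python3 - <<'E'
s=open("pp.py").read()
s=s.replace('bot.dwell(.2);f0=get_obs()["wrist_force"]','bot.dwell(.2);f0=F(6)').replace('bot.dwell(.06);o=get_obs();d=o["wrist_force"]-f0','bot.dwell(.03);d=F(4)-f0').replace("abs(d[2])>1.2","abs(d[2])>1.5")
s=s.replace("import json,sys","import json,sys\ndef F(n):\n    L=[]\n    for _ in range(n): bot.dwell(.015);L.append(get_obs()['wrist_force'])\n    return np.mean(L,0)")
open("pp.py","w").write(s)
a,b=s.split("if np.linalg.norm(get")[0],s[s.index("z=zn+.015;d="):]
a+="g=np.array([.5965,-.0567,.0539]);tx,ty=t[0]+g[0]-c[0],t[1]-BY;zn=g[2]+.036;f0=F(8)\n"
open("resume.py","w").write(a+b.replace("z=zn+.015","z=get_obs()['position'][2]"))
E
python3 resume.py oplain obase 0
```

```text
stop dz [0.27 0.09 0.1 ] dF [-1.02 -0.63  5.59] w 0.05898940836412529
nested fit-minus-base mm [ 0.9  0.2 30. ] free [0.6166 0.2308 0.0986] 262 t 70.0417
```

```bash
python3 pp.py owhite obase 1; python3 - <<'E'
from h import *
p=get_obs()["position"];bot.servo_line([p[0]-.1,p[1]-.1,p[2]+.08],velocity=.25);bot.dwell(.2)
a=vision.read_camera("scene")["frame"];b=vision.read_camera("side")["frame"]
cv2.imwrite("pics/end.png",np.vstack([cv2.resize(x[y0:y0+200,x0:x0+400],(600,300),interpolation=cv2.INTER_CUBIC) for x,x0,y0 in((a,150,140),(b,150,140))])[:,:,::-1])
print(get_obs()["time_s"])
E
```

```text
grip [ 0.6188 -0.2163  0.054 ] 0.06017138047235026 26.804505946811332
lifted w 0.06001174112529627 [ 0.18 -0.57 -0.77]
[ 0. -0.  0.]
[-0.0006 -0.0002 -0.001 ]
stop dz [ 0.3   0.16 -0.01] dF [-0.47 -0.33  6.81] w 0.05991565474032432
nested fit-minus-base mm [ 0.9  0.2 60. ] free [0.6165 0.2308 0.1284] 280 t 89.5
90.6
```

View pics/end.png

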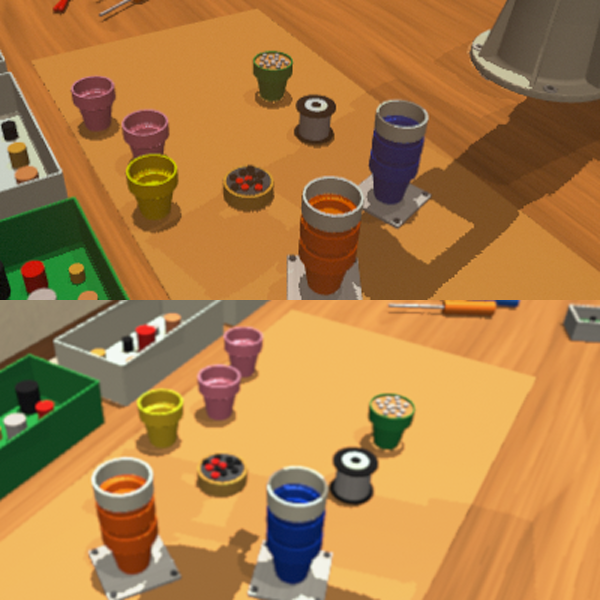

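Both stacks stand straight with their white rims on top, and the bystanders and look-alikes are where they were.

```bash
python3 -c "
from workcell import *
print(hand_in())"
```

```text
the job is handed in; nothing more can be done
None
```

I handed the job in after about 91 s of robot time: both stacks are nested straight with the white-rimmed cups on top, and the final pictures show the bystanders and look-alikes undisturbed.

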